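# Refit the hob's control knob and hold it pressed in

## Robot

A 7-joint arm with a two-finger parallel gripper is mounted at the origin on the work surface. World frame = base frame: x ahead of the robot, y to its left, z up, the work surface at z = 0. Lengths are in m, angles in rad, forces in N, time in s.
With the tool pointing down it reaches from about 0.4 to 0.85 m from the base axis. Payload 10.4 kg.
Tool frame: the origin (TCP) lies midway between the tips of the shut fingers; the grasp point (between the pads) lies 19 mm behind it; z points along the fingers, y is the line along which they close (so a half turn about z gives the same grasp; the last joint's range is limited). The gripper opens to 85 mm and grips with 20 to 120 N. Pads are 22 mm wide; open, the fingers measure 114 mm over their backs; the gripper's body (76 mm by 85 mm) begins 54 mm behind the grasp point. The pads swing forward as they close: fully open they stand 13 mm farther back than shut.
Start: joints at [1.115, 0.332, -0.065, 1.46, 0.022, 1.35, -0.088], TCP at [0.262, -0.567, 0.231] pointing down, gripper open.
Joint ranges: [-2.6, 2.6], [-0.5, 2.12], [-1.47, 1.34], [0.16, 2.42], [-1.27, 4.41], [0.06, 2.06], [-2.6, 2.6]. Speed limits (rad/s): [2.22, 2.22, 2.79, 2.79, 3.14, 3.14, 3.14].

## Interface

Orientations are given as a unit quaternion [x, y, z, w].
In Python, from workcell import get_obs, camera, camera_params, hand_in gives the robot as it stands.
- The arm moves only by the tool carry_out, never from a script. Its argument "commands" is a list that holds one entry, the list of rows, each a list of 6 numbers: the shift along the tool's x, y, z in units of 40 mm (1.0 is 40 mm), then the turn, a rotation vector about the tool's x, y, z in units of 6 degrees (1.0 is 6 degrees). In form: [[[x, y, z, ax, ay, az], ...]]. A call has 1 to 20 rows; each row shifts and turns the commanded pose from where the row before left it, along the tool's axes as they then stand; what a row does not reach is not made up. A row lasts 1/12 s, in which the tool goes at most 41.7 mm and 7.16 degrees, less where a joint would pass 70% of its speed; a pose out of reach is approached as far as the arm can. A call is refused whole if a number of a shift passes 1 or a number of a turn 1, either way. A call with a gripper value outside its range is refused whole. "hand" is the closure, from -1 (fully open) to 1 (shut), set as the call begins (left out, the last holds). The fingers move at their own pace and stop on an object; "force" is the grip in N (left out, the last holds). Time passes only in rows, so rows that do not move let the fingers close. It gives the time, the measured TCP pose, the force, the opening and the grip force at its end, in the units of the state.
- get_obs(): the state, without advancing time (a new reading comes with each control period).
- camera(name): name is "scene" or "top"; returns the picture (384x512x3 uint8, red, green, blue); there is no depth.
- camera_params(name): a dict with "mtx" (3x3 intrinsics, pixels), "R" (3x3) and "t" (3): a world point X has camera coordinates R X + t. Camera axes: x right, y down, z forward; pixel columns grow to the right and rows downward; lengths in m; the calibration is good to about 2 mm. A picture is of the moment at which its call begins. camera_params takes no time and is no camera call.
- hand_in(): hands the job in; it is judged then, once.
The state is a dict: "clock": time; "joint_pos": joint angles; "joint_velocities": joint speeds; "tau": joint torques, N m; "position": TCP position; "ee_rot": TCP orientation; "ft_force": force on the tool from outside, world axes, zero at the start; "torque": the same for the moment, N m; "grip_width": opening from 0.0 (shut) to 1.0 (fully open); "grasp_force": force on a finger pad.
Only numpy, scipy, OpenCV 4.12 (cv2) and the standard library are available. Lean on these libraries where they do the work, as an engineer would, in place of code of your own. Each camera call takes 0.05 s, during which the arm holds its last target. There are 200 camera calls.

## Task

One control knob of the countertop gas hob has come off and stands on the counter. Pick it up, turn it so that the flat in its bore matches the flat of the bare D-shaped tap shaft, push it fully home on the shaft, then keep pressing so that the sprung shaft is pushed all the way in, and finish while still holding the knob pressed in like that. Do not knock the things on the counter about.

Things in the scene. Friction and masses are not known exactly. Their poses are not given: they have to be found in the camera images.
- knob_mid (a point): Centre of the loose black control knob (36 mm tall, about 60 g, standing upright, bore down), half-way up on its axis. Round skirt 46 mm across, 8 mm thick; on it an upright grip bar, 20 mm wide in y with parallel sides from x = -21 to +14 mm, up to the knob's top. Grip it across the bar from above, fingertips just over the skirt. z up, x towards the skirt's beak.
- knob_beak (a point): Point of the knob's beak, the pointed end of its skirt, 34 mm from the knob's axis on its +x side, 8 mm above its underside. A thin white index line on the knob's top runs towards it.
- knob_mouth (a point): Mouth of the knob's bore, centre of its underside (on the counter at the start). The bore goes up from here 18 mm, to knob_mid: round, 13.5 mm across, with a flat 3.75 mm from the axis on the beak (+x) side.
- spindle_tip (a point): Top centre of the bare upright steel tap shaft on the hob; moves with the shaft. D-shaped, 12 mm across, flat 3 mm from its axis on this frame's +x side; z up; top 4 mm tapered. 27 mm above the hob's top when unpressed. It does not turn. A black tick on the flat metal ring round its foot points out from the flat. The knob is home when knob_mid meets this point with the x axes alike (beak over the flat); the skirt is then 9 mm above the hob.
- spindle (a joint): How far the shaft is pressed down into the tap, in m: 0 at rest, 0.006 at its stop. A spring pushes it up: it starts to move at about 4 N and takes about 9 N at the stop.
- hob: Steel two-burner gas hob, 320 (x) by 460 mm (y), top 75 mm high, fixed; origin under its centre, front edge at -x. Two taps at x = -115, y = +65 and -65 mm: one bare shaft (either side), the other with an identical knob fitted. Pan supports 110 mm high; red lidded casserole, 190 mm across, 197 mm high over all, at x = 40, y = 115 mm.
- sauce_jar_mid (a point): Middle of a glass jar, 58 mm across, 88 mm tall: leave alone.
- ramekin_mid (a point): Middle of a white bowl, 80 mm across, 45 mm tall: leave alone.
- tub_mid (a point): Middle of a lidded white tub, 82 mm across, 58 mm tall: leave alone.
- sign_mid (a point): Middle of a small blank black price sign on a wooden foot, 90 mm wide, 83 mm tall: leave alone.
- spoon_grip (a point): Handle of a spoon with wooden handle lying on the counter between hob and robot: leave alone.
Mind the look-alikes: they are no part of the job. What is shaped like the part that bears knob_mid but purple is not meant.

How it is judged:
By the outcome, as a careful person would: the job done as asked, in the order asked, and still so for the second after the job is handed in, while the arm keeps its last pose, push and grip.
It also fails if it takes over 45 s, if anything falls off the work surface, if the arm or the gripper's body presses on something with over 40 N, if the wrist force passes 120 N, or if a joint passes its speed limit or range.

## Working session

There is one attempt and no reset: what is moved stays moved. The work goes in short steps, Python scripts to look and compute and a tool call to move; the robot and the scene stay as the last step left them, time stands still between calls to the robot, and variables do not carry over. Pictures are saved under pics/ and viewed, at most 10 in all, crops included, and the job is handed in when it is done.

Besides the shell and the picture viewer there is one more tool, called after "Request:" as name([rows], argument=value, ...), one row to a line, values as JSON. carry_out: Moves the arm, as the interface text tells. Its arguments: {"type":"object","properties":{"commands":{"type":"array"},"hand":{"type":"number"},"force":{"type":"number"}},"required":["commands"]}

```bash
mkdir -p pics; python3 - <<'E'
from workcell import *
import cv2
for n in("scene","top"):
    cv2.imwrite(f"pics/{n}0.png",cv2.resize(camera(n)[:,:,::-1],(800,600),interpolation=cv2.INTER_CUBIC))
    print(n,camera_params(n))
o=get_obs();print(o)
E
```

```text
scene {'mtx': array([[463.6711596 ,   0.        , 254.74603764],
       [  0.        , 463.6711596 , 189.52980721],
       [  0.        ,   0.        ,   1.        ]]), 'R': array([[ 0.81506667,  0.57935792, -0.00327456],
       [ 0.36084127, -0.51205336, -0.77948376],
       [-0.45327684,  0.63414964, -0.62641388]]), 't': array([-0.44190153, -0.07549415,  1.67172698])}
top {'mtx': array([[409.35256074,   0.        , 258.97905136],
       [  0.        , 409.35256074, 186.60200928],
       [  0.        ,   0.        ,   1.        ]]), 'R': array([[ 1.56444211e-02, -9.99877618e-01, -2.15300149e-05],
       [-9.77019037e-01, -1.52821902e-02, -2.12603516e-01],
       [ 2.12577168e-01,  3.34709418e-03, -9.77138549e-01]]), 't': array([0.03463367, 0.52984415, 1.1409152 ])}
{'clock': 0.1, 'joint_pos': array([ 1.11538696,  0.33283125, -0.06468218,  1.46086665,  0.02160449,
        1.34989879, -0.08849485]), 'joint_velocities': array([-0.00026677, -0.00205122,  0.00064871,  0.00134253, -0.00044697,
        0.00063039, -0.00011935]), 'tau': array([ 1.33219306e-03, -6.26746058e+01,  4.90985450e-02, -3.92432392e+01,
        1.63779734e-02,  6.89036620e-03, -2.37804238e-05]), 'position': array([ 0.26198239, -0.56706696,  0.2305769 ]), 'ee_rot': array([ 9.76674602e-01,  2.14723763e-01, -1.74082645e-04, -6.30715066e-04]), 'ft_force': array([1.09673406, 0.18002707, 0.24127941]), 'torque': array([-0.00628849, -0.01273252,  0.02387252]), 'grasp_force': 0.0, 'grip_width': 0.9980077742796222}
```

View pics/scene0.png

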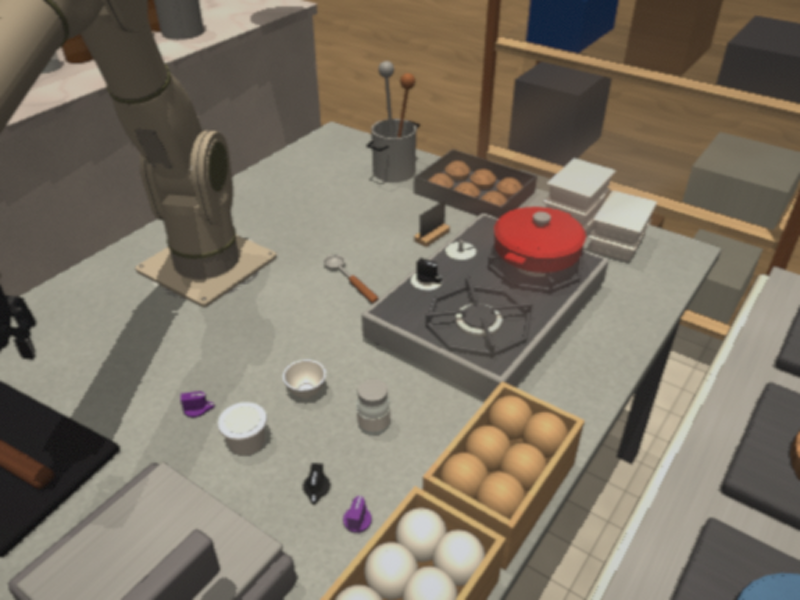

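View pics/top0.png

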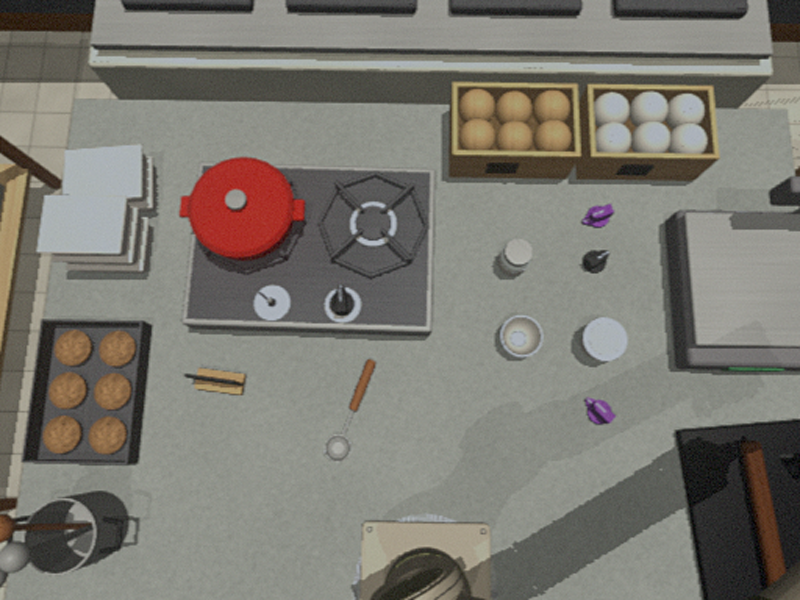

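The loose black knob is near scene (316,482) and top (595,260). The bare shaft is on the +y tap, top (271,302) and scene (461,248). Next I'll enlarge both.

```bash
python3 - <<'E'
from workcell import *
import cv2,numpy as np
T=camera("top")[:,:,::-1];S=camera("scene")[:,:,::-1]
# 40x30 px crops scaled 10 ; origins
def c(I,u,v): return cv2.resize(I[v:v+30,u:u+40],(400,300),interpolation=cv2.INTER_CUBIC)
m=np.vstack([np.hstack([c(T,361,152),c(T,154,178)]),np.hstack([c(S,183,293),c(S,275,145)])])
for k in range(0,800,50): cv2.line(m,(k,0),(k,4),(0,255,0),1);cv2.line(m,(k,300),(k,304),(0,255,0),1)
for k in range(0,600,50): cv2.line(m,(0,k),(4,k),(0,255,0),1);cv2.line(m,(400,k),(404,k),(0,255,0),1)
cv2.imwrite("pics/m1.png",m)
E
```

```text
(no output)
```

View pics/m1.png

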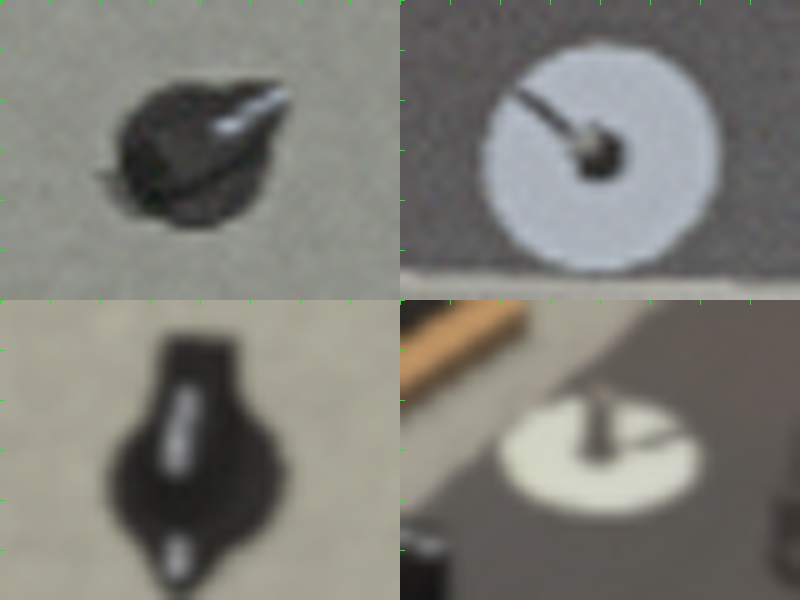

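The crops show the knob skirt at top-crop (195,155) with its beak at (290,85), and at scene-crop (197,480) with its beak at (180,597). The tap ring centre is at top-crop (602,156) with its tick end at (513,90), and at scene-crop (601,455) with its tick end at (685,432).

```bash
cat >h.py <<'E'
from workcell import *
import numpy as np
P={n:camera_params(n) for n in("top","scene")}
def ray(n,u,v,z):
    p=P[n];C=-p["R"].T@p["t"];d=p["R"].T@np.linalg.inv(p["mtx"])@[u,v,1]
    return C+d*(z-C[2])/d[2]
def proj(n,X):
    p=P[n];q=p["mtx"]@(p["R"]@np.asarray(X)+p["t"]);return q[:2]/q[2]
E
python3 - <<'E'
from h import *
np.set_printoptions(precision=4,suppress=True)
O={"kt":("top",361,152,0,0),"st":("top",154,178,400,0),"ks":("scene",183,293,0,300),"ss":("scene",275,145,400,300)}
def f(k,x,y,z):
    n,u,v,a,b=O[k];return ray(n,u+(x-a+.5)/10-.5,v+(y-b+.5)/10-.5,z)
def g(k,X):
    n,u,v,a,b=O[k];p=proj(n,X);return (p-[u,v]+.5)*10-.5+[a,b]
yaw=lambda a,b:np.degrees(np.arctan2(*(b-a)[1::-1]))
c=f("kt",195,155,.006);t=f("kt",290,85,.008);print("knob top",c,t,yaw(c,t))
ts=f("ks",180,597,.008);print("tip scene",ts)
r=f("st",602,156.5,.076);k=f("st",513,90,.076);print("ring top",r,k,yaw(r,k))
r2=f("ss",601,455,.076);k2=f("ss",685,432,.076);print("ring scene",r2,k2,yaw(r2,k2))
print("tip proj",g("st",[*r[:2],.102]),g("ss",[*r[:2],.102]))
# ring radius
print(yaw(f("st",550,120,.076),k))
a=np.linspace(0,2*np.pi,200)
e=np.array([g("ks",[c[0]+.023*np.cos(q),c[1]+.023*np.sin(q),.008]) for q in a]);e0=np.array([g("ks",[c[0]+.023*np.cos(q),c[1]+.023*np.sin(q),0]) for q in a])
print("scene skirt pred",e.min(0),e.max(0),e0.max(0), "tip",g("ks",t))
# hob edges from top pic0 (800x600 scale 1.5625): front edge
A=ray("top",186/1.5625,327/1.5625,.075);B=ray("top",432/1.5625,332/1.5625,.075)
print("hob front",A,B,yaw(B,A))
# top-face bar back end corner 
for y in(-.010,.010):
  u=(t-c)[:2]/np.linalg.norm((t-c)[:2]);v=np.array([-u[1],u[0]])
  for x in(-.021,.014): X=[*(c[:2]+x*u+y*v),.036];print(x,y,g("ks",X),g("kt",X))
E
```

```text
knob top [ 0.6079 -0.3295  0.006 ] [ 0.6302 -0.3593  0.008 ] -53.19431366926763
tip scene [ 0.6319 -0.3587  0.008 ]
ring top [0.5019 0.287  0.076 ] [0.521  0.3138 0.076 ] 54.50107210669108
ring scene [0.5043 0.2882 0.076 ] [0.5206 0.3164 0.076 ] 59.89870239719268
tip proj [583.1513 138.2639] [597.0826 391.1101]
52.32564079441366
scene skirt pred [ 92.6333 397.7004] [273.7554 547.1871] [275.7474 566.4401] tip [173.41   595.3512]
hob front [0.453  0.4402 0.075 ] [ 0.4508 -0.0081  0.075 ] 89.72052846711559
-0.021 -0.01 [141.0698 336.049 ] [191.0355 194.8318]
0.014 -0.01 [130.7724 449.3472] [280.8152 128.8367]
-0.021 0.01 [219.7209 334.3402] [148.7199 142.715 ]
0.014 0.01 [211.2856 447.5647] [238.399   77.0873]
```

Request:
carry_out([
  [[0.7,-0.49,0,0,0,0],[0.7,-0.49,0,0,0,0],[0.7,-0.49,0,0,0,0],[0.7,-0.49,0,0,0,0],[0.7,-0.49,0,0,0,0],[0.7,-0.49,0,0,0,0],[0.7,-0.49,0,0,0,0],[0.7,-0.49,0,0,0,0],[0.68,0.31,0,0,0,0],[0.68,0.31,0,0,0,0],[0.68,0.31,0,0,0,0],[0.68,0.31,0,0,0,0],[0.68,0.31,0,0,0,0],[0.68,0.31,0,0,0,0],[0.68,0.31,0,0,0,0],[0,0,0,0,0,0]],
], hand=-0.35, force=60)

```text
clock: 1.53
position: [0.6131, -0.3274, 0.2289]
ee_rot: [0.976, 0.217, 0.0, -0.002]
ft_force: [1.5, -0.4, -0.3]
grip_width: 0.673
grasp_force: 0.0
```

Request:
carry_out([
  [[0,0,0,0,0,1],[0,0,0,0,0,1],[0,0,0,0,0,1],[0,0,0,0,0,1],[0,0,0,0,0,1],[0,0,0,0,0,1],[0,0,0,0,0,1],[0,0,0,0,0,1],[0,0,0,0,0,1],[0,0,0,0,0,1],[0,0,0,0,0,1],[0,0,0,0,0,1],[0,0,0,0,0,1],[0,0,0.5,0,0,0],[0,0,0.5,0,0,0],[0,0,0.5,0,0,0],[0,0,0,0,0,0],[0,0,0,0,0,0]],
])

```text
clock: 3.03
position: [0.6083, -0.3298, 0.1706]
ee_rot: [0.894, -0.448, -0.001, 0.0]
ft_force: [0.7, -0.4, 1.2]
grip_width: 0.675
grasp_force: 0.0
```

Request:
carry_out([
  [[0,0,0.6,0,0,0],[0,0,0.6,0,0,0],[0,0,0.6,0,0,0],[0,0,0.6,0,0,0],[0,0,0,0,0,0],[0,0,0,0,0,0]],
])

```text
clock: 3.53
position: [0.609, -0.3301, 0.0761]
ee_rot: [0.894, -0.448, -0.0, 0.0]
ft_force: [-0.8, 0.2, 0.4]
grip_width: 0.675
grasp_force: 0.0
```

```bash
python3 - <<'E'
from h import *
import cv2
T=camera("top")[:,:,::-1];S=camera("scene")[:,:,::-1]
def c(I,u,v): return cv2.resize(I[v:v+75,u:u+50],(400,600),interpolation=cv2.INTER_CUBIC)
m=np.hstack([c(T,356,130),c(S,178,265)])
cv2.imwrite("pics/m2.png",m)
o=get_obs();p=o["position"];print(p)
for n,u,v,a in(("top",356,130,0),("scene",178,265,400)): print(n,(proj(n,p)-[u,v]+.5)*8-.5+[a,0])
E
```

```text
[ 0.6103235  -0.33075562  0.07820737]
top [256.31939432 242.15559345]
scene [572.44830195 226.06106412]
```

View pics/m2.png

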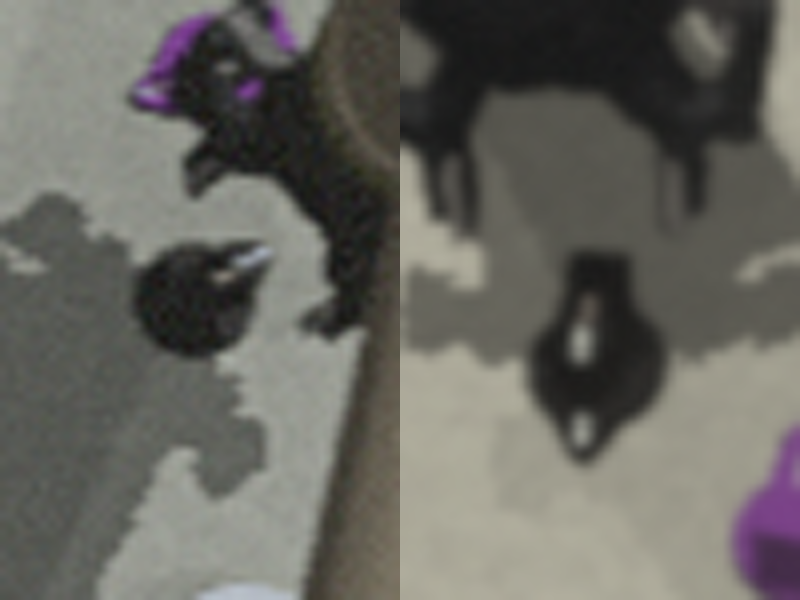

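The knob is untouched. The fingertips straddle it (scene-crop 465–690) with the bar at about 601, so I'll shift slightly along −y of the tool and descend.

Request:
carry_out([
  [[0,-0.05,0.3,0,0,0],[0,0,0.3,0,0,0],[0,0,0.3,0,0,0],[0,0,0.3,0,0,0],[0,0,0.2,0,0,0],[0,0,0.1,0,0,0],[0,0,0,0,0,0],[0,0,0,0,0,0]],
])

```text
clock: 4.3
position: [0.6107, -0.3289, 0.0153]
ee_rot: [0.894, -0.448, -0.0, 0.0]
ft_force: [0.2, 0.6, 0.7]
grip_width: 0.677
grasp_force: 0.0
```

```bash
python3 - <<'E'
from h import *
for i in range(4):
    camera("scene");o=get_obs();print(o["position"],o["ft_force"])
E
```

```text
[ 0.61092227 -0.32906705  0.01580441] [ 0.39502822 -0.59909462  0.74254307]
[ 0.61105987 -0.32912892  0.01606499] [-0.19567639  0.40991981  0.23445101]
[ 0.61105983 -0.32910044  0.01612791] [0.03489367 0.15307177 0.59467634]
[ 0.61102833 -0.32906927  0.01610137] [ 0.44581821  0.79116566 -0.6054083 ]
```

Request:
carry_out([
  [[0,0,0.12,0,0,0],[0,0,0,0,0,0]],
])

```text
clock: 4.67
position: [0.6103, -0.3287, 0.0099]
ee_rot: [0.894, -0.448, -0.0, 0.0]
ft_force: [0.1, 0.5, 0.0]
grip_width: 0.675
grasp_force: 0.0
```

Request:
carry_out([
  [[0,0,0,0,0,0],[0,0,0,0,0,0],[0,0,0,0,0,0],[0,0,0,0,0,0],[0,0,0,0,0,0],[0,0,0,0,0,0],[0,0,0,0,0,0],[0,0,0,0,0,0],[0,0,0,0,0,0],[0,0,0,0,0,0]],
], hand=1, force=60)

```text
clock: 5.5
position: [0.6109, -0.3289, 0.0108]
ee_rot: [0.894, -0.448, 0.0, -0.0]
ft_force: [-0.2, 0.1, 4.1]
grip_width: 0.224
grasp_force: 58.8
```

Request:
carry_out([
  [[0,0,-0.4,0,0,0],[0,0,-0.8,0,0,0],[0,0,-0.8,0,0,0],[0,0,-0.8,0,0,0],[0,0,-0.8,0,0,0],[0,0,-0.4,0,0,0],[0,0,0,0,0,0]],
])

```text
clock: 6.08
position: [0.6121, -0.3296, 0.1752]
ee_rot: [0.894, -0.448, 0.003, -0.0]
ft_force: [0.1, 0.2, -0.7]
grip_width: 0.222
grasp_force: 58.3
```

Request:
carry_out([
  [[-0.4,-0.2,0,0,0,0],[-0.75,-0.38,0,0,0,0],[-0.75,-0.38,0,0,0,0],[-0.75,-0.38,0,0,0,0],[-0.75,-0.38,0,0,0,0],[-0.75,-0.38,0,0,0,0],[-0.75,-0.38,0,0,0,0],[-0.75,-0.38,0,0,0,0],[-0.75,-0.38,0,0,0,0],[-0.75,-0.38,0,0,0,0],[-0.75,-0.38,0,0,0,0],[-0.75,-0.38,0,0,0,0],[-0.75,-0.38,0,0,0,0],[-0.75,-0.38,0,0,0,0],[-0.75,-0.38,0,0,0,0],[-0.75,-0.38,0,0,0,0],[-0.75,-0.38,0,0,0,0],[-0.75,-0.38,0,0,0,0],[-0.75,-0.38,0,0,0,0],[0,0,0,0,0,0]],
])

```text
clock: 7.75
position: [0.5286, 0.1296, 0.1585]
ee_rot: [0.897, -0.443, -0.01, 0.008]
ft_force: [-0.1, 1.4, -2.0]
grip_width: 0.226
grasp_force: 58.3
```

Request:
carry_out([
  [[0,0,0,0,0,-1],[0,0,0,0,0,-1],[0,0,0,0,0,-1],[0,0,0,0,0,-1],[0,0,0,0,0,-1],[0,0,0,0,0,-1],[0,0,0,0,0,-1],[0,0,0,0,0,-1],[0,0,0,0,0,-1],[0,0,0,0,0,-1],[0,0,0,0,0,-1],[0,0,0,0,0,-1],[0,0,0,0,0,-1],[0,0,0,0,0,-1],[0,0,0,0,0,-1],[0,0,0,0,0,-1],[0,0,0,0,0,-1],[0,0,0,0,0,-1],[0,0,0,0,0,-0.2],[0,0,0,0,0,0]],
])

```text
clock: 9.42
position: [0.5304, 0.1215, 0.1592]
ee_rot: [0.883, 0.469, -0.012, -0.003]
ft_force: [-0.6, -0.3, -0.5]
grip_width: 0.224
grasp_force: 58.2
```

```bash
python3 - <<'E'
from h import *
import cv2
T=camera("top")[:,:,::-1];S=camera("scene")[:,:,::-1]
def c(I,u,v): return cv2.resize(I[v:v+75,u:u+50],(400,600),interpolation=cv2.INTER_CUBIC)
m=np.hstack([c(T,148,150),c(S,268,100)])
cv2.imwrite("pics/m3.png",m)
o=get_obs();p=o["position"];print(p,o["grip_width"],o["joint_pos"])
for n,u,v,a in(("top",148,150,0),("scene",268,100,400)): print(n,(proj(n,p)-[u,v]+.5)*8-.5+[a,0])
E
```

```text
[0.53062259 0.12161362 0.15953131] 0.22170406403064072 [-0.81364316  0.2455073   0.5850506   1.77576279 -0.14493816  1.1883252
 -0.78105779]
top [656.75535658 223.67823453]
scene [456.88063219 533.66813763]
```

View pics/m3.png

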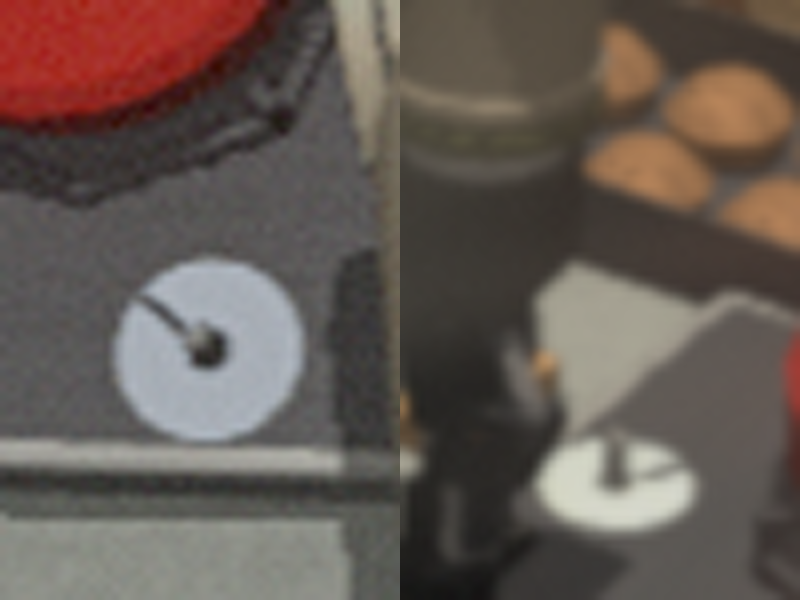

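The shaft is undisturbed, at top-crop (205,345). The arm fell short because of joint-speed limits and is slightly tilted, so I'll compute the correction.

```bash
cat >>h.py <<'E'
from scipy.spatial.transform import Rotation as Ro
def go(x,y,z,yaw):
    o=get_obs();R=Ro.from_quat(o["ee_rot"]);h=np.radians(yaw)/2
    G=Ro.from_quat([np.cos(h),np.sin(h),0,0])
    d=R.inv().apply(np.array([x,y,z])-o["position"])/.04
    w=np.degrees((R.inv()*G).as_rotvec())/6
    print(o["position"].round(4),"shift",d.round(3),"turn",w.round(3))
E
python3 -c "
from h import *
for i in range(3): camera('top');go(.503,.2876,.16,56)"
```

```text
[0.5307 0.1217 0.1597] shift [ 3.044 -2.901 -0.016] turn [-0.155  0.173 -0.023]
[0.5308 0.1218 0.1598] shift [ 3.044 -2.899 -0.014] turn [-0.154  0.172 -0.017]
[0.5308 0.1219 0.1599] shift [ 3.043 -2.896 -0.011] turn [-0.153  0.171 -0.011]
```

Request:
carry_out([
  [[0,0,0,-0.15,0.17,-0.01],[0.3,-0.29,0,0,0,0],[0.3,-0.29,0,0,0,0],[0.3,-0.29,0,0,0,0],[0.3,-0.29,0,0,0,0],[0.3,-0.29,0,0,0,0],[0.3,-0.29,0,0,0,0],[0.3,-0.29,0,0,0,0],[0.3,-0.29,0,0,0,0],[0.3,-0.29,0,0,0,0],[0.3,-0.29,0,0,0,0],[0,0,0,0,0,0],[0,0,0,0,0,0]],
])

```text
clock: 10.75
position: [0.5012, 0.2869, 0.1598]
ee_rot: [0.882, 0.471, -0.0, -0.0]
ft_force: [0.5, -0.2, -1.3]
grip_width: 0.222
grasp_force: 58.3
```

```bash
python3 -c "
from h import *
for i in range(3): camera('top');go(.503,.2876,.135,56)"
```

```text
[0.5016 0.2858 0.16  ] shift [0.057 0.003 0.624] turn [0.001 0.003 0.01 ]
[0.5018 0.2852 0.16  ] shift [ 0.066 -0.01   0.626] turn [0.001 0.003 0.002]
[0.502  0.285  0.1601] shift [ 0.068 -0.016  0.628] turn [ 0.001  0.    -0.003]
```

Request:
carry_out([
  [[0.06,0,0.25,0,0,0],[0,0,0.25,0,0,0],[0,0,0.25,0,0,0],[0,0,0.22,0,0,0],[0,0,0,0,0,0],[0,0,0,0,0,0]],
])

```text
clock: 11.4
position: [0.5026, 0.2878, 0.1204]
ee_rot: [0.883, 0.47, -0.001, 0.0]
ft_force: [-0.3, -0.5, -0.3]
grip_width: 0.219
grasp_force: 58.3
```

```bash
python3 - <<'E'
from h import *
import cv2
for i in range(3): S=camera("scene")
T=camera("top")[:,:,::-1];S=S[:,:,::-1]
def c(I,u,v): return cv2.resize(I[v:v+60,u:u+40],(400,600),interpolation=cv2.INTER_CUBIC)
m=np.hstack([c(T,152,160),c(S,275,115)])
cv2.imwrite("pics/m4.png",m)
go(.503,.2876,.12,56)
o=get_obs();p=o["position"]
def q(n,X):
    u,v,a=dict(top=(152,160,0),scene=(275,115,400))[n];return ((proj(n,X)-[u,v]+.5)*10-.5+[a,0]).round(0)
for n in("top","scene"):
  print(n,"tcp",q(n,p))
  for nm,X in dict(ring=[.503,.2876,.076],tip=[.503,.2876,.102],mouth=[p[0],p[1],p[2]-.011],skirttop=[p[0],p[1],p[2]-.003],beak=[p[0]+.034*np.cos(.977),p[1]+.034*np.sin(.977),p[2]-.003]).items(): print(nm,q(n,X))
E
```

```text
[0.5033 0.2884 0.1219] shift [-0.02   0.006  0.046] turn [-0.    -0.012  0.014]
top tcp [184. 299.]
ring [220. 333.]
tip [201. 314.]
mouth [192. 307.]
skirttop [186. 301.]
beak [ 89. 233.]
scene tcp [606. 341.]
ring [597. 455.]
tip [601. 391.]
mouth [604. 369.]
skirttop [605. 349.]
beak [697. 329.]
```

View pics/m4.png

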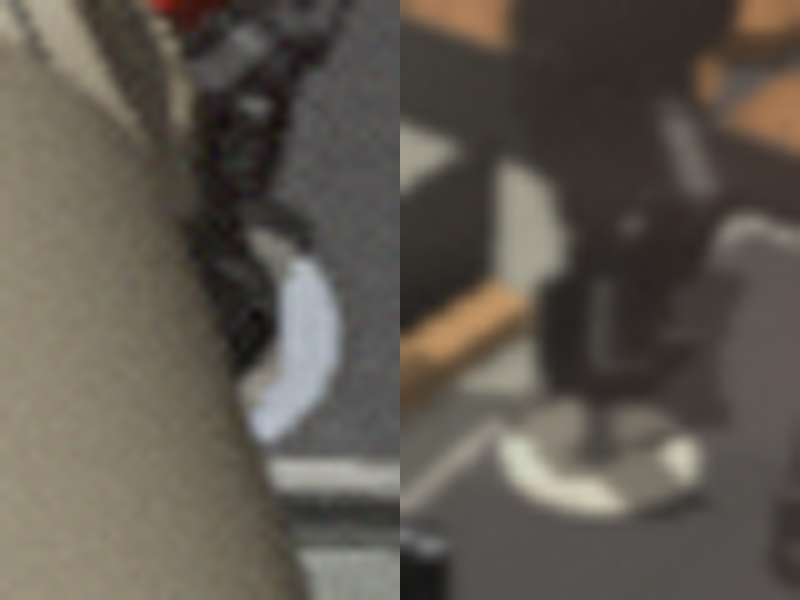

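```bash
python3 - <<'E'
from h import *
import cv2
S=np.mean([camera("scene").astype(float) for i in range(4)],0)[:,:,::-1]
T=np.mean([camera("top").astype(float) for i in range(4)],0)[:,:,::-1]
def c(I,u,v,w): return cv2.resize(np.clip((I[v:v+60,u:u+40]/255)**.5*255,0,255).astype(np.uint8),(400,600),interpolation=cv2.INTER_CUBIC)
m=np.hstack([cv2.resize(np.clip((I[v:v+30,u:u+20]/255)**.45*255,0,255).astype(np.uint8),(400,600),interpolation=cv2.INTER_CUBIC) for I,u,v in((T,164,178),(S,286,135))])
cv2.imwrite("pics/m5.png",m)
go(.503,.2876,.12,56)
p=get_obs()["position"];d=np.array([np.cos(.977),np.sin(.977)])
def q(n,X):
    u,v,a=dict(top=(164,178,0),scene=(286,135,400))[n];return ((proj(n,X)-[u,v]+.5)*20-.5+[a,0]).round(0)
a=np.linspace(0,6.28,100)
for n in("top","scene"):
  for z in(.003,.011):
    e=np.array([q(n,[p[0]+.023*np.cos(k),p[1]+.023*np.sin(k),p[2]-z]) for k in a]);print(n,z,e.min(0),e.max(0))
  print("beak",q(n,[*(p[:2]+.034*d),p[2]-.003]),"ring",q(n,[.503,.2876,.076]),"tip",q(n,[.503,.2876,.102]))
E
```

```text
[0.503  0.2882 0.1214] shift [-0.012  0.009  0.035] turn [-0.002 -0.004  0.014]
top 0.003 [-32.  84.] [300. 409.]
top 0.011 [-19.  97.] [311. 420.]
beak [-60. 108.] ring [201. 306.] tip [163. 269.]
scene 0.003 [451. 224.] [726. 378.]
scene 0.011 [449. 264.] [724. 418.]
beak [773. 260.] ring [574. 510.] tip [582. 383.]
```

View pics/m5.png

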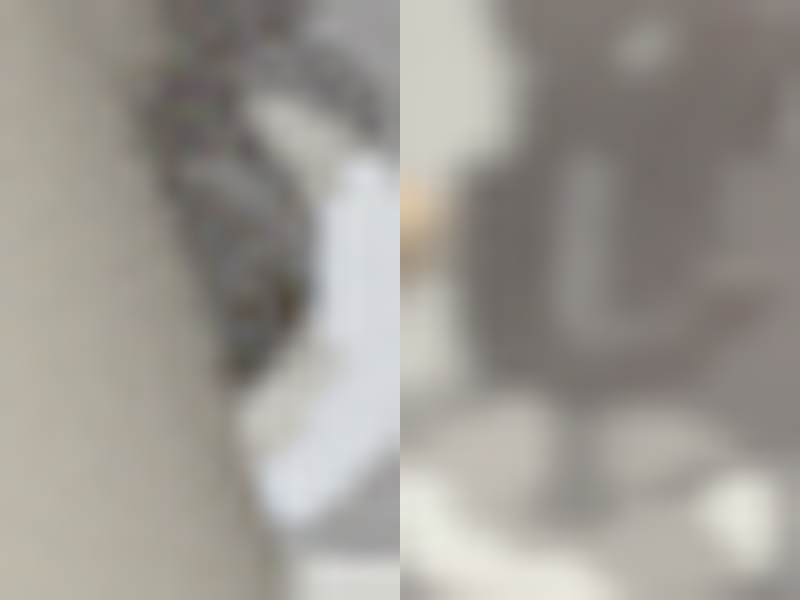

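Request:
carry_out([
  [[0,0,0.05,0,0,0],[0,0,0.05,0,0,0],[0,0,0.05,0,0,0],[0,0,0.05,0,0,0],[0,0,0.05,0,0,0],[0,0,0.03,0,0,0],[0,0,0,0,0,0],[0,0,0,0,0,0]],
])

```text
clock: 12.67
position: [0.5031, 0.2884, 0.1101]
ee_rot: [0.883, 0.47, 0.0, -0.0]
ft_force: [1.1, 1.7, -2.1]
grip_width: 0.225
grasp_force: 58.2
```

```bash
cat >f.py <<'E'
from h import *
F=[];M=[]
for i in range(5): camera("scene");o=get_obs();F.append(o["ft_force"]);M.append(o["torque"])
print(np.mean(F,0).round(2),np.mean(M,0).round(3),o["clock"],o["grip_width"]);go(.503,.2876,.095,56)
E
python3 f.py
```

```text
[ 1.51  1.95 -1.8 ] [ 0.471 -0.412  0.004] 12.9167 0.22195395133757592
[0.503  0.2884 0.1102] shift [-0.016  0.01   0.379] turn [-0.001 -0.006  0.015]
```

There's lateral force along tool +x and no vertical resistance, so the bore has entered on the taper. I'll ease it along +x.

Request:
carry_out([
  [[0.02,0,0,0,0,0],[0,0,0,0,0,0],[0,0,0,0,0,0]],
])

```text
clock: 13.17
position: [0.5032, 0.2887, 0.11]
ee_rot: [0.883, 0.47, -0.0, -0.0]
ft_force: [0.1, 0.4, -0.4]
grip_width: 0.223
grasp_force: 58.2
```

```bash
python3 f.py
```

```text
[ 0.    0.78 -0.87] [ 0.053 -0.019  0.001] 13.4167 0.22329551780464185
[0.5033 0.2887 0.11  ] shift [-0.027  0.01   0.376] turn [-0.003  0.001  0.013]
```

Contact is relieved. I'll push a little further in +x and down.

Request:
carry_out([
  [[0.01,0,0.04,0,0,0],[0,0,0.04,0,0,0],[0,0,0.02,0,0,0],[0,0,0,0,0,0],[0,0,0,0,0,0]],
])

```text
clock: 13.83
position: [0.5035, 0.2892, 0.106]
ee_rot: [0.883, 0.47, -0.0, -0.0]
ft_force: [-0.4, -0.2, -0.2]
grip_width: 0.225
grasp_force: 58.2
```

```bash
python3 f.py
```

```text
[-0.2  -0.06 -0.7 ] [ 0.029 -0.022  0.007] 14.0833 0.22622065634740715
[0.5036 0.2892 0.1061] shift [-0.041  0.01   0.278] turn [-0.003 -0.002  0.014]
```

Request:
carry_out([
  [[0,0,0.05,0,0,0],[0,0,0.05,0,0,0],[0,0,0.05,0,0,0],[0,0,0,0,0,0],[0,0,0,0,0,0]],
])

```text
clock: 14.5
position: [0.5035, 0.2892, 0.0999]
ee_rot: [0.883, 0.47, -0.0, -0.0]
ft_force: [0.3, 1.0, -1.8]
grip_width: 0.225
grasp_force: 58.2
```

```bash
python3 f.py
```

```text
[-0.18  0.17 -0.95] [ 0.024 -0.005  0.008] 14.75 0.22496554462655394
[0.5036 0.2892 0.1002] shift [-0.041  0.009  0.129] turn [-0.002 -0.003  0.014]
```

Request:
carry_out([
  [[0,0,0.04,0,0,0],[0,0,0.04,0,0,0],[0,0,0.04,0,0,0],[0,0,0.04,0,0,0],[0,0,0,0,0,0],[0,0,0,0,0,0]],
], force=100)

```text
clock: 15.25
position: [0.5036, 0.2892, 0.0938]
ee_rot: [0.883, 0.47, 0.0, -0.0]
ft_force: [-1.7, 0.3, 1.6]
grip_width: 0.212
grasp_force: 99.8
```

```bash
python3 f.py
```

```text
[-1.4 -0.8  3.2] [-0.146  0.284 -0.002] 15.5 0.21023151375920468
[0.5036 0.2892 0.0938] shift [-0.042  0.009 -0.029] turn [-0.003 -0.004  0.013]
```

Request:
carry_out([
  [[-0.005,0,0.04,0,0,0],[0,0,0.04,0,0,0],[0,0,0.04,0,0,0],[0,0,0,0,0,0],[0,0,0,0,0,0]],
])

```text
clock: 15.92
position: [0.5037, 0.2892, 0.0892]
ee_rot: [0.883, 0.47, 0.0, -0.0]
ft_force: [-2.1, -1.2, 6.5]
grip_width: 0.214
grasp_force: 100.4
```

```bash
python3 f.py
```

```text
[-2.14 -0.98  6.64] [-0.198  0.453  0.019] 16.1667 0.21063725737955358
[0.5037 0.2892 0.0892] shift [-0.043  0.009 -0.145] turn [-0.002 -0.008  0.015]
```

Request:
carry_out([
  [[-0.005,0,0.03,0,0,0],[0,0,0.03,0,0,0],[0,0,0,0,0,0],[0,0,0,0,0,0]],
])

```text
clock: 16.5
position: [0.5039, 0.2893, 0.0884]
ee_rot: [0.883, 0.47, 0.001, -0.001]
ft_force: [-7.1, -3.7, 21.1]
grip_width: 0.217
grasp_force: 102.8
```

```bash
python3 f.py
```

```text
[-7.76 -3.81 22.19] [-0.756  1.616  0.011] 16.75 0.21512799732030596
[0.5039 0.2893 0.0884] shift [-0.048  0.006 -0.166] turn [-0.004 -0.021  0.014]
```

Request:
carry_out([
  [[-0.015,-0.008,0,0,0,0],[0,0,0,0,0,0],[0,0,0,0,0,0]],
])

```text
clock: 17.0
position: [0.5038, 0.2893, 0.0885]
ee_rot: [0.883, 0.47, 0.002, -0.001]
ft_force: [-5.0, -1.6, 20.0]
grip_width: 0.213
grasp_force: 102.3
```

```bash
python3 f.py; python3 - <<'E'
from h import *
import cv2
I=[np.mean([camera(n).astype(float) for i in range(3)],0)[:,:,::-1] for n in("top","scene")]
m=np.hstack([cv2.resize(np.clip((A[v:v+60,u:u+40]/255)**.5*255,0,255).astype(np.uint8),(400,600),interpolation=cv2.INTER_CUBIC) for A,u,v in((I[0],154,165),(I[1],275,115))])
cv2.imwrite("pics/m6.png",m)
E
```

```text
[-4.95 -2.4  19.54] [-0.49   1.045  0.003] 17.25 0.21253796363724564
[0.5038 0.2893 0.0884] shift [-0.045  0.007 -0.164] turn [ 0.002 -0.03   0.013]
```

View pics/m6.png

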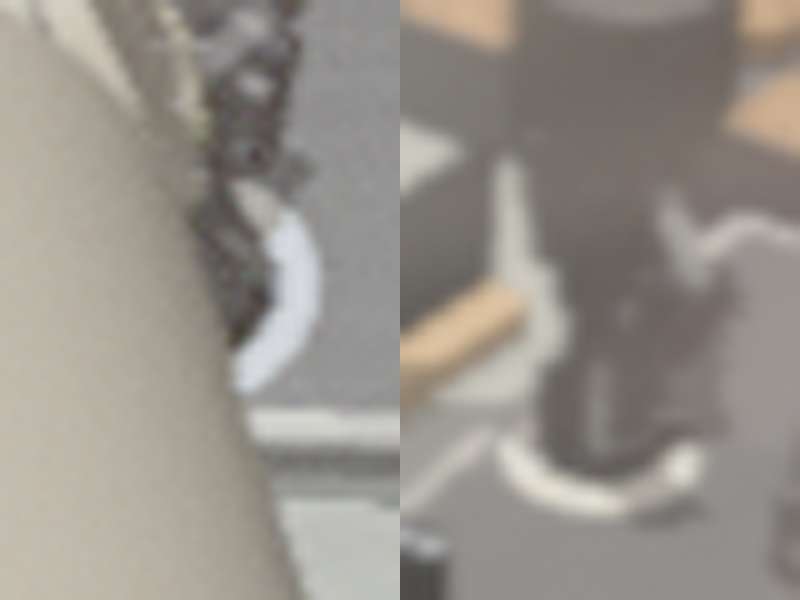

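The knob sits low and concentric over the ring: its skirt edge is at scene-crop (600,480), inside the ring's rim at (600,515). It is held at about 20 N, against a spring that needs 9 N at the stop. I'm handing in.

```bash
python3 -c "
from workcell import *
print(hand_in())"
```

```text
the job is handed in; nothing more can be done
None
```

The loose knob is on the bare tap shaft with its beak over the flat, pushed home and held with the shaft pressed to its stop at about 20 N; height and force readings fit that, and I handed it in at about 17.5 s.

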